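# Tidy the painter's table

## Robot

A 6-joint arm with a two-finger parallel gripper is mounted at the origin on the work surface. World frame = base frame: x ahead of the robot, y to its left, z up, the work surface at z = 0. Lengths are in m, angles in degrees, forces in N, time in s.
With the tool pointing down it reaches from about 0.35 to 0.95 m from the base axis. Payload 17.4 kg.
Tool frame: the origin (TCP) lies between the finger pads; the fingertips stand 14 mm ahead of it and the grasp point (between the pads) lies 5 mm behind it; z points along the fingers, y is the line along which they close (so a half turn about z gives the same grasp; the last joint's range is limited). The gripper opens to 93 mm and grips with 3 to 60 N. Pads are 15 mm wide; open, the fingers measure 128 mm over their backs; the gripper's body (75 mm by 188 mm) begins 65 mm behind the grasp point.
Start: joints at [73.064, 6.646, 82.598, -0, 90.757, -2.166], TCP at [0.172, 0.653, 0.233] pointing down, gripper open.
Joint ranges: [-162.19, 162.19], [-47.58, 125.68], [4.15, 143.07], [-65.23, 245.23], [0.69, 171.88], [-170.13, 170.13]. Speed limits (degrees/s): [108.29, 108.29, 127.2, 180, 180, 180].

## Interface

Orientations are given as a 3x3 rotation matrix whose columns are the frame's x, y, z axes.
In Python, from cell import env, viewer, order gives the robot as it stands.
- The arm moves only by the tool arm_command, never from a script. Its argument "moves" is a list of rows, each a list of 7 numbers: the closure, from 0 (fully open) to 1 (shut), then the shift along the tool's x, y, z as a fraction of full scale, then the turn, a rotation vector about the tool's x, y, z as a fraction of full scale. In form: [[fingers, tx, ty, tz, ax, ay, az], ...]. A call has exactly 5 rows; each row shifts and turns the commanded pose from where the row before left it, along the tool's axes as they then stand; what a row does not reach is not made up. Full scale, the value 1, is 0.1 m for a shift and 90 degrees for a turn. A row lasts 1/10 s, in which the tool goes at most 50 mm and 8.59 degrees, less where a joint would pass 70% of its speed; a pose out of reach is approached as far as the arm can. A call with a number of a shift or a turn outside -1 to 1 is refused whole. A call with a gripper value outside its range is refused whole. The fingers move at their own pace and stop on an object; the grip force is fixed at half the most. Time passes only in rows, so rows that do not move let the fingers close, or fill a call up. It gives the time, the measured TCP pose, the force, the opening and the grip force at its end, in the units of the state.
- env.sense(): the state, without advancing time (a new reading comes with each control period).
- viewer.capture(name): name is "scene" or "side" or "wrist"; returns (picture, depth): 400x640x3 uint8, blue, green, red; 400x640 float32, m along the optical axis (not along the pixel's ray), 0 where there is no reading.
- viewer.calibration(name): a dict with "fx", "fy", "cx", "cy" (pixels), "rvec" (rotation vector, rad) and "tvec" (3), from world to camera coordinates, as OpenCV has them. Camera axes: x right, y down, z forward; pixel columns grow to the right and rows downward; lengths in m; the calibration is good to about 2 mm. The wrist camera is an equidistant fisheye: a pixel r from the principal point sees the ray r / f radians off the axis. A picture is of the moment at which its call begins: read the wrist's pose just before it. calibration takes no time and is no camera call; for the wrist camera it gives the pose at the moment of the call.
- order.close_job(): hands the job in; it is judged then, once.
The state is a dict: "clock": time; "qpos": joint angles; "dq": joint speeds; "effort": joint torques, N m; "eef_pos": TCP position; "tcp_rot": TCP orientation; "ft_force": force on the tool from outside, world axes, zero at the start; "torque": the same for the moment, N m; "opening": opening from 0.0 (shut) to 1.0 (fully open); "finger_force": force on a finger pad.
Only numpy, scipy, OpenCV 4.12 (cv2) and the standard library are available. Lean on these libraries where they do the work, as an engineer would, in place of code of your own. Each camera call takes 0.05 s, during which the arm holds its last target. There are 200 camera calls.

## Task

Tidy the painting things away: the green marker into the wooden pen tray, the white eraser into the small yellow dish, the black paint tin into the red tray, and each paint pot into the round holder with a rim of its own colour, everything lying flat (the pots standing upright) within its rim, the same side up as it started. The marker and the eraser lie on top of the tin: put both of them away before you put the tin in its tray. Do not tip the paint pots over at any time.

Things in the scene. Friction and masses are not known exactly. Their poses are not given: they have to be found in the camera images.
- marker_center (a point): the green marker pen with a dark green cap: a square-barrelled bar 125 x 18 x 18 mm, 30 g, at the start lying flat across one half of the paint tin (on its lid, at right angles to the tin's length, give or take). The point is its centre, 9 mm above its underside; x along its length, z up
- eraser_center (a point): the white eraser in a dark blue sleeve: a block 50 x 24 x 20 mm, 30 g, at the start lying flat across the other half of the paint tin (on its lid), with a gap of about 30 mm between it and the marker. The point is its centre, 10 mm above its underside; x along its length, z up
- tin_center (a point): the flat black watercolour tin (closed, one rigid piece): 104 x 48 x 24 mm, about 160 g, lying on the table under the marker and eraser. The point is its centre, 12 mm above its underside; x along its length, y across, z up
- orange_pot_center (a point): the orange paint pot with a paper band: a closed upright cylinder 40 mm in diameter, 55 mm tall, about 75 g. The point is its centre, 27.5 mm above its underside; z up
- blue_pot_center (a point): the blue paint pot with a paper band: same shape and size as the orange one. The point is its centre, 27.5 mm above its underside; z up
- pen_tray_in (a point): Fixed to the table. The long brown wooden pen tray, inside 151 x 44 mm. The floor is 3 mm above the table; the lip all round is 5 mm thick and stands 5 mm above the floor (8 mm above the table). The point lies on the inner floor at its middle; x along the tray, z up
- eraser_dish_in (a point): Fixed to the table. The small oblong yellow eraser dish, inside 78 x 52 mm. The floor is 3 mm above the table; the lip all round is 5 mm thick and stands 5 mm above the floor (8 mm above the table). The point lies on the inner floor at its middle; x along the longer side, z up
- tin_tray_in (a point): Fixed to the table. The red metal tray for the tin, inside 130 x 74 mm. The floor is 3 mm above the table; the lip all round is 5 mm thick and stands 5 mm above the floor (8 mm above the table). The point lies on the inner floor at its middle; x along the longer side, z up
- orange_ring_in (a point): Fixed to the table. The round holder with an orange rim and a white floor, inside diameter 66 mm, outside 76 mm. The floor is 3 mm above the table; the lip all round is 5 mm thick and stands 5 mm above the floor (8 mm above the table). The point lies on the inner floor at its middle; z up
- blue_ring_in (a point): Fixed to the table. The round holder with a blue rim and a white floor, inside diameter 66 mm, outside 76 mm. The floor is 3 mm above the table; the lip all round is 5 mm thick and stands 5 mm above the floor (8 mm above the table). The point lies on the inner floor at its middle; z up
There are look-alikes about, which are no part of the job. Of the things shaped like the part that bears orange_pot_center, the orange one is meant.

How it is judged:
By the outcome, as a careful person would: the job done as asked, in the order asked, and still so for the second after the job is handed in, with the robot touching nothing.
It also fails if it takes over 120 s, if anything falls off the work surface, if the arm or the gripper's body presses on something with over 40 N, if the wrist force passes 120 N, or if a joint passes its speed limit or range.

## Working session

There is one attempt and no reset: what is moved stays moved. The work goes in short steps, Python scripts to look and compute and a tool call to move; the robot and the scene stay as the last step left them, time stands still between calls to the robot, and variables do not carry over. Pictures are saved under pics/ and viewed, at most 14 in all, crops included, and the job is handed in when it is done.

Besides the shell and the picture viewer there is one more tool, called after "Call:" as name(argument=value, ...) on one line, values as JSON. arm_command: Moves the arm, as the interface text tells. Shift numbers are shares of 0.1 m and turn numbers shares of 90 degrees, none past 1 either way. Its arguments: {"type":"object","properties":{"moves":{"type":"array","items":{"type":"array","items":{"type":"number","minimum":-1,"maximum":1}}}},"required":["moves"]}

```bash
ls; mkdir -p pics
python3 - <<'E'
from cell import env,viewer,order
import cv2,numpy as np
s=env.sense();print({k:np.round(v,3).tolist() for k,v in s.items()})
for n in("scene","side","wrist"):
    c=viewer.calibration(n);print(n,{k:np.round(v,4).tolist() for k,v in c.items()})
    p,d=viewer.capture(n);cv2.imwrite(f"pics/{n}0.png",p);np.save(f"pics/{n}0.npy",d)
E
```

```text
pics
{'clock': 0.0, 'qpos': [73.062, 6.673, 82.636, 0.002, 90.757, -2.166], 'dq': [0.012, -0.036, -0.014, 0.051, -0.025, -0.038], 'effort': [0.001, -72.126, -62.259, 0.078, 0.024, -0.0], 'eef_pos': [0.172, 0.653, 0.232], 'tcp_rot': [[-0.967, 0.255, -0.0], [0.255, 0.967, -0.001], [0.0, -0.001, -1.0]], 'ft_force': [-0.131, -0.996, 0.585], 'torque': [-0.007, 0.019, 0.009], 'finger_force': 0.0, 'opening': 1.004}
scene {'fx': 365.8034, 'fy': 365.8034, 'cx': 316.5818, 'cy': 198.3958, 'rvec': [1.6989, 1.5078, -0.8142], 'tvec': [-0.0721, -0.2355, 1.2779]}
side {'fx': 463.6063, 'fy': 463.6063, 'cx': 319.5316, 'cy': 202.8252, 'rvec': [1.9955, -0.722, 0.4369], 'tvec': [-0.3929, 0.1874, 0.6808]}
wrist {'fx': 309.7069, 'fy': 309.7069, 'cx': 318.531, 'cy': 198.9561, 'rvec': [-2.3209, -1.7891, -0.2287], 'tvec': [-0.6758, -0.0301, 0.3885]}
```

View pics/scene0.png

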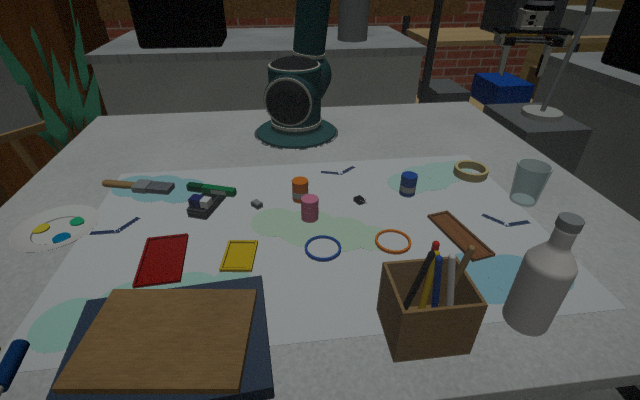

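View pics/side0.png

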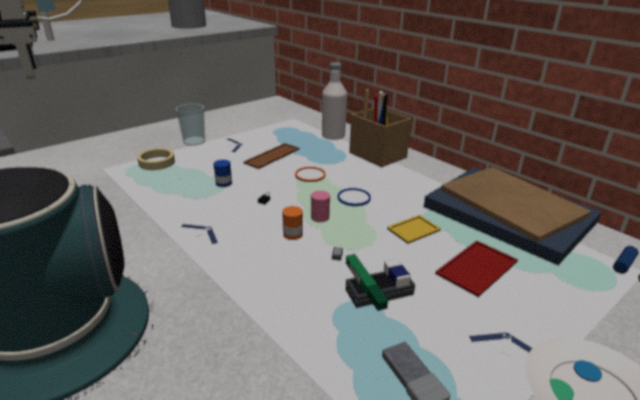

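View pics/wrist0.png

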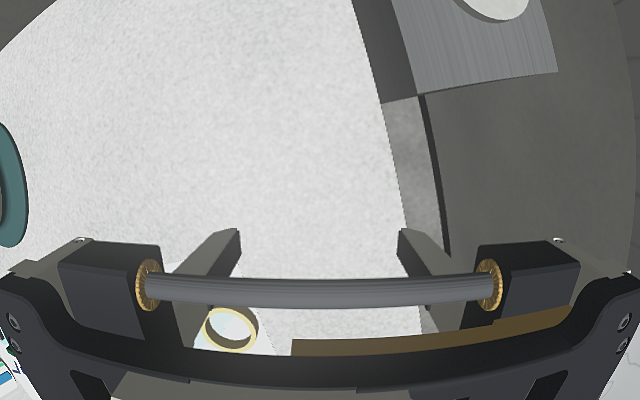

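The scene view shows the tin at (205,205) with the marker (212,188) and the eraser (200,199) on it. The orange pot is at (300,190), the blue pot at (408,184) and a pink look-alike at (310,208). The red tray is at (162,260), the yellow dish at (240,256), the blue ring at (323,248), the orange ring at (393,241) and the pen tray at (460,234). The side view shows the same things: tin (380,285), orange pot (292,222), blue pot (222,172). The wrist view shows only bare table and the tape ring.

```bash
cat > h.py <<'E'
import cv2,numpy as np
def cloud(c,d,fish=False):
    v,u=np.mgrid[:d.shape[0],:d.shape[1]].astype(float)
    x=(u-c["cx"])/c["fx"];y=(v-c["cy"])/c["fy"]
    if fish:
        r=np.hypot(x,y)+1e-9;k=np.tan(np.minimum(r,1.5))/r;x,y=x*k,y*k
    P=np.stack([x*d,y*d,d],-1)
    R=cv2.Rodrigues(np.array(c["rvec"],float))[0]
    W=(P-np.array(c["tvec"]))@R
    W[(d<=0)]=np.nan
    return W
def rect(p):
    (cx,cy),(w,h),a=cv2.minAreaRect((p[:,:2]*1000).astype(np.float32))
    if w<h: w,h,a=h,w,a+90
    return [round(float(q),1) for q in (cx,cy,w,h,(a+90)%180-90)]
E
python3 - <<'E'
from cell import viewer
import cv2,numpy as np
from h import *
# name: (scene box, side box, hue lo,hi, smin, vmin)
B={'red':((130,230,190,288),(432,238,522,298),(170,5),120,40),
'yellow':((215,236,262,274),(384,212,444,245),(20,35),120,60),
'bluering':((300,232,346,264),(332,184,375,210),(100,130),90,30),
'orring':((370,226,415,256),(290,163,330,184),(5,20),90,60),
'pen':((424,208,496,260),(240,142,302,170),(3,20),60,30),
'orpot':((288,174,312,206),(280,204,306,240),(3,20),120,50),
'blpot':((396,170,420,199),(212,158,234,188),(100,130),90,30),
'marker':((184,180,240,198),(342,252,390,310),(60,90),90,20),
'tin':((180,180,240,222),(340,250,420,308),None,0,0)}
for i,n in enumerate(("scene","side")):
    p=cv2.imread(f"pics/{n}0.png");d=np.load(f"pics/{n}0.npy");W=cloud(viewer.calibration(n),d)
    H=cv2.cvtColor(p,cv2.COLOR_BGR2HSV).astype(int)
    for k,b in B.items():
        x0,y0,x1,y1=b[i];m=np.zeros(d.shape,bool);m[y0:y1,x0:x1]=1
        if b[2]:
            lo,hi=b[2];h=H[...,0];m&=((h>=lo)&(h<=hi)) if lo<hi else ((h>=lo)|(h<=hi))
            m&=(H[...,1]>b[3])&(H[...,2]>b[4])
        else: m&=(H[...,2]<70)&(W[...,2]>.012)
        q=W[m];q=q[np.isfinite(q[:,0])]
        if len(q)<8: print(n,k,len(q));continue
        print(n,k,len(q),rect(q),'z',np.round(np.percentile(q[:,2],[3,50,97])*1000,1))
E
```

```text
scene red 2087 [620.0, -311.8, 142.3, 83.9, 3.7] z [-0.3  1.5  7. ]
scene yellow 963 [624.8, -160.0, 97.2, 62.6, -7.3] z [-0.1  1.8  7. ]
scene bluering 241 [625.9, 10.6, 79.7, 75.4, -43.9] z [1.  5.5 7.5]
scene orring 268 [622.4, 159.9, 79.6, 74.6, -28.3] z [0.3 5.4 7.5]
scene pen 1285 [706.7, 265.4, 358.7, 137.7, -25.9] z [  0.    2.2 163.9]
scene orpot 252 [433.8, -21.4, 38.0, 36.5, -5.8] z [ 4.6 48.2 54. ]
scene blpot 264 [392.3, 272.7, 139.6, 37.6, -23.7] z [ 2.9 46.2 54.3]
scene marker 328 [392.2, -256.6, 174.3, 66.9, 44.3] z [24.3 39.2 41.2]
scene tin 625 [447.1, -250.4, 124.3, 86.7, 68.2] z [13.4 27.  40.8]
side red 2238 [616.1, -312.9, 141.0, 82.1, 4.2] z [1.1 2.9 8. ]
side yellow 742 [623.6, -161.7, 86.9, 61.6, -8.5] z [1.1 3.2 8.2]
side bluering 57 [615.4, 2.6, 69.4, 53.2, -44.2] z [3.4 5.4 7.7]
side orring 96 [618.2, 160.3, 73.3, 72.4, -17.3] z [1.9 5.9 8.5]
side pen 508 [619.0, 265.9, 161.1, 142.5, 10.7] z [1.3 3.4 8.1]
side orpot 398 [425.8, -23.2, 35.8, 34.1, 51.8] z [ 4.5 47.7 55.6]
side blpot 258 [431.1, 249.5, 34.1, 33.6, 58.8] z [ 5.3 45.6 55.4]
side marker 757 [417.3, -242.8, 121.4, 39.3, 69.9] z [24.4 40.9 42.8]
side tin 1332 [419.2, -238.4, 109.6, 94.9, -81.8] z [13.6 24.6 42.3]
```

```bash
cat >> h.py <<'E'
def plan(s,pos,yang,n):
    """n rows to bring TCP to pos (m), tool down, y axis at yang deg (mod 180). yang None keeps it."""
    R=np.array(s["tcp_rot"]);p=np.array(s["eef_pos"])
    cur=np.degrees(np.arctan2(R[1,1],R[0,1]))
    dy=0 if yang is None else (yang-cur+90)%180-90
    print('now',np.round(p,4),'yang',round(cur,2),'dyaw',round(dy,1))
    step=np.asarray(pos)-p
    for i in range(n):
        a=np.radians(cur+dy*i/n);y=np.array([np.cos(a),np.sin(a),0]);z=np.array([0,0,-1.]);x=np.cross(y,z)
        t=step/n*10
        print(np.round([x@t,y@t,z@t,0,0,-dy/n/90],3).tolist())
E
python3 - <<'E'
from cell import env,viewer
from h import *
s=env.sense();c=viewer.calibration("wrist");R=np.array(s["tcp_rot"])
Rc=cv2.Rodrigues(np.array(c["rvec"]))[0];o=-Rc.T@np.array(c["tvec"])
print(R.T@(o-s["eef_pos"]),(R.T@Rc.T).round(3))
plan(s,[.43,-.24,.25],None,20)
E
```

```text
[ 0.06921426  0.00104564 -0.15109234] [[ 0.    -0.968 -0.252]
 [ 1.     0.     0.   ]
 [-0.    -0.252  0.968]]
now [0.1721 0.6526 0.2321] yang 75.23 dyaw 0
[-0.238, -0.399, -0.009, 0.0, 0.0, 0.0]
[-0.238, -0.399, -0.009, 0.0, 0.0, 0.0]
[-0.238, -0.399, -0.009, 0.0, 0.0, 0.0]
[-0.238, -0.399, -0.009, 0.0, 0.0, 0.0]
[-0.238, -0.399, -0.009, 0.0, 0.0, 0.0]
[-0.238, -0.399, -0.009, 0.0, 0.0, 0.0]
[-0.238, -0.399, -0.009, 0.0, 0.0, 0.0]
[-0.238, -0.399, -0.009, 0.0, 0.0, 0.0]
[-0.238, -0.399, -0.009, 0.0, 0.0, 0.0]
[-0.238, -0.399, -0.009, 0.0, 0.0, 0.0]
[-0.238, -0.399, -0.009, 0.0, 0.0, 0.0]
[-0.238, -0.399, -0.009, 0.0, 0.0, 0.0]
[-0.238, -0.399, -0.009, 0.0, 0.0, 0.0]
[-0.238, -0.399, -0.009, 0.0, 0.0, 0.0]
[-0.238, -0.399, -0.009, 0.0, 0.0, 0.0]
[-0.238, -0.399, -0.009, 0.0, 0.0, 0.0]
[-0.238, -0.399, -0.009, 0.0, 0.0, 0.0]
[-0.238, -0.399, -0.009, 0.0, 0.0, 0.0]
[-0.238, -0.399, -0.009, 0.0, 0.0, 0.0]
[-0.238, -0.399, -0.009, 0.0, 0.0, 0.0]
```

Run:
```python
from cell import env
from h import *
s=env.sense()
plan(s,[.48,.2,.28],30,15)
a=np.radians(30);y=np.array([np.cos(a),np.sin(a),0]);z=np.array([0,0,-1.]);R=np.stack([np.cross(y,z),y,z],1)
plan(dict(tcp_rot=R,eef_pos=[.48,.2,.28]),[.43,-.24,.26],-20,10)
```

```text
now [0.1721 0.6526 0.2321] yang 75.23 dyaw -45.2
[-0.275, -0.239, -0.032, 0.0, 0.0, 0.034]
[-0.288, -0.225, -0.032, 0.0, 0.0, 0.034]
[-0.299, -0.209, -0.032, 0.0, 0.0, 0.034]
[-0.31, -0.193, -0.032, 0.0, 0.0, 0.034]
[-0.319, -0.177, -0.032, 0.0, 0.0, 0.034]
[-0.328, -0.16, -0.032, 0.0, 0.0, 0.034]
[-0.336, -0.142, -0.032, 0.0, 0.0, 0.034]
[-0.343, -0.124, -0.032, 0.0, 0.0, 0.034]
[-0.349, -0.106, -0.032, 0.0, 0.0, 0.034]
[-0.354, -0.087, -0.032, 0.0, 0.0, 0.034]
[-0.358, -0.069, -0.032, 0.0, 0.0, 0.034]
[-0.362, -0.05, -0.032, 0.0, 0.0, 0.034]
[-0.364, -0.031, -0.032, 0.0, 0.0, 0.034]
[-0.365, -0.011, -0.032, 0.0, 0.0, 0.034]
[-0.365, 0.008, -0.032, 0.0, 0.0, 0.034]
now [0.48 0.2  0.28] yang 30.0 dyaw -50.0
[-0.356, -0.263, 0.02, 0.0, 0.0, 0.056]
[-0.378, -0.231, 0.02, 0.0, 0.0, 0.056]
[-0.396, -0.197, 0.02, 0.0, 0.0, 0.056]
[-0.412, -0.162, 0.02, 0.0, 0.0, 0.056]
[-0.425, -0.126, 0.02, 0.0, 0.0, 0.056]
[-0.434, -0.088, 0.02, 0.0, 0.0, 0.056]
[-0.44, -0.05, 0.02, 0.0, 0.0, 0.056]
[-0.443, -0.011, 0.02, 0.0, 0.0, 0.056]
[-0.442, 0.027, 0.02, 0.0, 0.0, 0.056]
[-0.438, 0.066, 0.02, 0.0, 0.0, 0.056]
```

Call:
arm_command(moves=[[0.67, -0.28, -0.24, -0.03, 0, 0, 0.034], [0.67, -0.29, -0.22, -0.03, 0, 0, 0.034], [0.67, -0.3, -0.21, -0.03, 0, 0, 0.034], [0.67, -0.31, -0.19, -0.03, 0, 0, 0.034], [0.67, -0.32, -0.18, -0.03, 0, 0, 0.034]])

```text
clock: 0.65
eef_pos: [0.276, 0.5004, 0.2475]
tcp_rot: [[-0.864, 0.503, -0.0], [0.503, 0.864, -0.0], [-0.0, -0.0, -1.0]]
ft_force: [-0.0, 0.2, -0.1]
opening: 0.62
finger_force: 0.0
```

Call:
arm_command(moves=[[0.67, -0.33, -0.16, -0.03, 0, 0, 0.034], [0.67, -0.34, -0.14, -0.03, 0, 0, 0.034], [0.67, -0.34, -0.12, -0.03, 0, 0, 0.034], [0.67, -0.35, -0.11, -0.03, 0, 0, 0.034], [0.67, -0.35, -0.09, -0.03, 0, 0, 0.034]])

```text
clock: 1.15
eef_pos: [0.3776, 0.349, 0.2627]
tcp_rot: [[-0.701, 0.713, -0.0], [0.713, 0.701, -0.0], [-0.0, -0.0, -1.0]]
ft_force: [0.6, 0.0, 0.0]
opening: 0.333
finger_force: 0.0
```

Call:
arm_command(moves=[[0.67, -0.36, -0.07, -0.03, 0, 0, 0.034], [0.67, -0.36, -0.05, -0.03, 0, 0, 0.034], [0.67, -0.36, -0.03, -0.03, 0, 0, 0.034], [0.67, -0.36, -0.01, -0.03, 0, 0, 0.034], [0.67, -0.36, 0.01, -0.03, 0, 0, 0.034]])

```text
clock: 1.65
eef_pos: [0.4783, 0.1984, 0.2777]
tcp_rot: [[-0.488, 0.873, 0.0], [0.873, 0.488, -0.0], [-0.0, 0.0, -1.0]]
ft_force: [-0.4, 0.2, -0.5]
opening: 0.328
finger_force: 0.0
```

Call:
arm_command(moves=[[0.67, -0.36, -0.26, 0.02, 0, 0, 0.056], [0.67, -0.38, -0.23, 0.02, 0, 0, 0.056], [0.67, -0.4, -0.2, 0.02, 0, 0, 0.056], [0.67, -0.41, -0.16, 0.02, 0, 0, 0.056], [0.67, -0.42, -0.13, 0.02, 0, 0, 0.056]])

```text
clock: 2.15
eef_pos: [0.4495, -0.0216, 0.2675]
tcp_rot: [[-0.069, 0.998, 0.0], [0.998, 0.069, -0.0], [-0.0, 0.0, -1.0]]
ft_force: [0.1, 0.3, 0.7]
opening: 0.329
finger_force: 0.0
```

Call:
arm_command(moves=[[0.67, -0.43, -0.09, 0.02, 0, 0, 0.056], [0.67, -0.44, -0.05, 0.02, 0, 0, 0.056], [0.67, -0.44, -0.01, 0.02, 0, 0, 0.056], [0.67, -0.44, 0.03, 0.02, 0, 0, 0.056], [0.67, -0.44, 0.07, 0.02, 0, 0, 0.056]])

```text
clock: 2.65
eef_pos: [0.4214, -0.2409, 0.2576]
tcp_rot: [[0.363, 0.932, 0.0], [0.932, -0.363, -0.0], [-0.0, 0.0, -1.0]]
ft_force: [0.8, 0.8, -0.8]
opening: 0.332
finger_force: 0.0
```

```bash
cat >> h.py <<'E'
def shot(name):
    from cell import env,viewer
    s=env.sense();c=viewer.calibration("wrist");p,d=viewer.capture("wrist")
    cv2.imwrite(f"pics/{name}.png",p);W=cloud(c,d,True);np.save(f"pics/{name}.npy",W)
    return s,p,W
E
python3 - <<'E'
from h import *
s,p,W=shot("w1");print(s["clock"],s["eef_pos"],s["qpos"],s["opening"])
E
```

```text
2.65 [ 0.42142876 -0.24085753  0.25761879] [-3.27626212e+01 -1.77697595e+01  1.02986544e+02  3.66876449e-03
  9.47633500e+01 -1.14745145e+01] 0.332402725732565
```

View pics/w1.png

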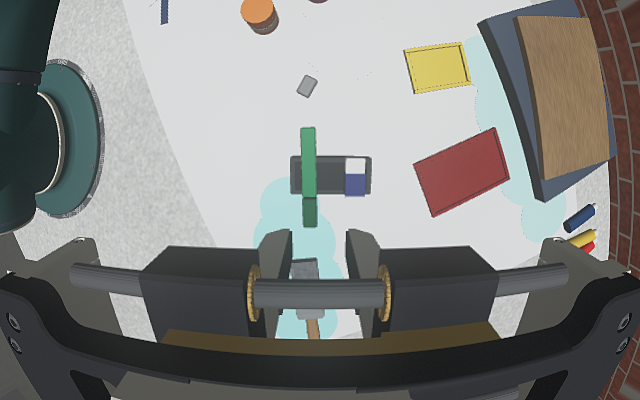

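The wrist view shows the marker (308,177) and eraser (356,177) across the tin (331,175), the red tray (462,171), the yellow dish (437,67) and the orange pot (258,12).

```bash
cat >> h.py <<'E'
def seg(p,W,box,hue=None,smin=90,vmin=20,vmax=256,zr=(-1,1),smax=256):
    H=cv2.cvtColor(p,cv2.COLOR_BGR2HSV).astype(int);x0,y0,x1,y1=box
    m=np.zeros(p.shape[:2],bool);m[y0:y1,x0:x1]=1
    if hue: lo,hi=hue;h=H[...,0];m&=((h>=lo)&(h<=hi)) if lo<hi else ((h>=lo)|(h<=hi))
    m&=(H[...,1]>=smin)&(H[...,1]<=smax)&(H[...,2]>vmin)&(H[...,2]<vmax)&(W[...,2]>zr[0])&(W[...,2]<zr[1])
    q=W[m];print(len(q),rect(q),'z',np.round(np.percentile(q[:,2],[3,50,97])*1000,1));return q
E
python3 - <<'E'
from cell import env
from h import *
p=cv2.imread("pics/w1.png");W=np.load("pics/w1.npy")
print('marker');seg(p,W,(295,120,322,232),(60,95),zr=(.037,.06))
print('eraser');seg(p,W,(342,152,370,202),smin=0,zr=(.037,.06))
print('tin');seg(p,W,(285,145,376,200),smin=0,zr=(.015,.032))
print('red');seg(p,W,(405,120,515,222),(170,8),zr=(-.01,.02))
print('yellow');seg(p,W,(398,35,475,97),(18,38),zr=(-.01,.02))
print('pot');seg(p,W,(235,0,285,40),(3,20),zr=(.05,.07))
E
```

```text
marker
1277 [410.5, -236.4, 122.7, 16.6, 69.6] z [39.6 41.  42.4]
eraser
805 [463.9, -254.9, 49.3, 24.3, 68.3] z [40.7 43.  44.4]
tin
1747 [436.3, -246.2, 105.7, 51.3, -19.5] z [21.3 23.2 25.1]
red
4685 [618.8, -312.1, 139.8, 86.9, 4.1] z [0.5 2.1 7.6]
yellow
2510 [628.5, -159.1, 90.7, 62.8, -7.6] z [0.5 2.4 7.9]
pot
647 [428.1, -24.6, 39.0, 30.8, -26.9] z [52.3 54.1 55.7]
```

Call:
arm_command(moves=[[0.67, 0, -0.12, 0.3, 0, 0, -0.01], [0.67, 0, 0, 0.45, 0, 0, 0], [0.67, 0, 0, 0.45, 0, 0, 0], [0.67, 0, 0, 0.45, 0, 0, 0], [0.67, 0, 0, 0.3, 0, 0, 0]])

```text
clock: 3.2
eef_pos: [0.4098, -0.234, 0.0595]
tcp_rot: [[0.345, 0.939, -0.002], [0.939, -0.345, 0.001], [0.001, -0.003, -1.0]]
ft_force: [0.1, 0.4, -0.1]
opening: 0.33
finger_force: 0.0
```

Call:
arm_command(moves=[[0.67, 0, 0, 0.12, 0, 0, 0], [0.67, 0, 0, 0.09, 0, 0, 0], [0.67, 0, 0, 0, 0, 0, 0], [1, 0, 0, 0, 0, 0, 0], [1, 0, 0, 0, 0, 0, 0]])

```text
clock: 3.7
eef_pos: [0.4116, -0.2352, 0.0431]
tcp_rot: [[0.345, 0.939, 0.002], [0.939, -0.345, -0.001], [-0.0, 0.002, -1.0]]
ft_force: [-0.3, -0.5, 0.9]
opening: 0.206
finger_force: 0.2
```

Call:
arm_command(moves=[[1, 0, 0, 0, 0, 0, 0], [1, 0, 0, 0, 0, 0, 0], [1, 0, 0, 0, 0, 0, 0], [1, 0, 0, -0.05, 0, 0, 0], [1, 0, 0, -0.2, 0, 0, 0]])

```text
clock: 4.2
eef_pos: [0.4102, -0.2343, 0.0658]
tcp_rot: [[0.345, 0.939, -0.002], [0.939, -0.345, 0.001], [0.001, -0.003, -1.0]]
ft_force: [-0.2, 0.3, 0.1]
opening: 0.191
finger_force: 30.0
```

Run:
```python
from cell import env,viewer
from h import *
for n,b in(("scene",(424,208,496,260)),("side",(240,142,302,170))):
    p=cv2.imread(f"pics/{n}0.png");W=cloud(viewer.calibration(n),np.load(f"pics/{n}0.npy"))
    m=(W[...,0]<.69)&(W[...,0]>.5);W[~m]=np.nan
    seg(p,W,b,(3,20),60,30,zr=(.001,.012))
s=env.sense();print(s["eef_pos"])
```

```text
855 [615.5, 309.1, 161.0, 55.5, 11.7] z [1.1 2.4 7.4]
502 [619.0, 265.9, 161.1, 142.5, 10.7] z [1.5 3.4 8.1]
[ 0.41020197 -0.23431118  0.06577791]
```

Run:
```python
from cell import env
from h import *
s=env.sense();s=dict(s);s["eef_pos"]=np.array(s["eef_pos"])+[0,0,.09]
plan(s,[.616,.309,.17],-78.3,14)
```

```text
now [ 0.4102 -0.2343  0.1558] yang -20.17 dyaw -58.1
[0.415, 0.004, -0.01, 0.0, 0.0, 0.046]
[0.414, -0.026, -0.01, 0.0, 0.0, 0.046]
[0.411, -0.056, -0.01, 0.0, 0.0, 0.046]
[0.406, -0.085, -0.01, 0.0, 0.0, 0.046]
[0.399, -0.115, -0.01, 0.0, 0.0, 0.046]
[0.39, -0.143, -0.01, 0.0, 0.0, 0.046]
[0.378, -0.171, -0.01, 0.0, 0.0, 0.046]
[0.365, -0.198, -0.01, 0.0, 0.0, 0.046]
[0.349, -0.224, -0.01, 0.0, 0.0, 0.046]
[0.332, -0.249, -0.01, 0.0, 0.0, 0.046]
[0.313, -0.272, -0.01, 0.0, 0.0, 0.046]
[0.293, -0.294, -0.01, 0.0, 0.0, 0.046]
[0.271, -0.314, -0.01, 0.0, 0.0, 0.046]
[0.247, -0.333, -0.01, 0.0, 0.0, 0.046]
```

Call:
arm_command(moves=[[1, 0, 0, -0.45, 0, 0, 0], [1, 0, 0, -0.45, 0, 0, 0], [1, 0.41, 0, -0.01, 0, 0, 0.046], [1, 0.41, -0.03, -0.01, 0, 0, 0.046], [1, 0.41, -0.06, -0.01, 0, 0, 0.046]])

```text
clock: 4.7
eef_pos: [0.4538, -0.1176, 0.1607]
tcp_rot: [[0.542, 0.84, 0.001], [0.84, -0.542, -0.0], [0.0, 0.001, -1.0]]
ft_force: [0.2, 0.3, 0.7]
opening: 0.187
finger_force: 30.0
```

Call:
arm_command(moves=[[1, 0.41, -0.09, -0.01, 0, 0, 0.046], [1, 0.4, -0.12, -0.01, 0, 0, 0.046], [1, 0.39, -0.14, -0.01, 0, 0, 0.046], [1, 0.38, -0.17, -0.01, 0, 0, 0.046], [1, 0.36, -0.2, -0.01, 0, 0, 0.046]])

```text
clock: 5.2
eef_pos: [0.5266, 0.0779, 0.1653]
tcp_rot: [[0.803, 0.596, 0.001], [0.596, -0.803, 0.0], [0.001, 0.0, -1.0]]
ft_force: [0.3, -0.3, -1.1]
opening: 0.191
finger_force: 30.0
```

Call:
arm_command(moves=[[1, 0.35, -0.22, -0.01, 0, 0, 0.046], [1, 0.33, -0.25, -0.01, 0, 0, 0.046], [1, 0.31, -0.27, -0.01, 0, 0, 0.046], [1, 0.29, -0.29, -0.01, 0, 0, 0.046], [1, 0.27, -0.31, -0.01, 0, 0, 0.046]])

```text
clock: 5.7
eef_pos: [0.5994, 0.2705, 0.1702]
tcp_rot: [[0.962, 0.273, 0.0], [0.273, -0.962, 0.0], [0.0, 0.0, -1.0]]
ft_force: [0.9, -1.4, 0.3]
opening: 0.196
finger_force: 30.0
```

Call:
arm_command(moves=[[1, 0.25, -0.33, -0.01, 0, 0, 0.046], [1, 0, 0, 0, 0, 0, 0], [1, 0, 0, 0, 0, 0, 0], [1, 0, 0, 0, 0, 0, 0], [1, 0, 0, 0, 0, 0, 0]])

```text
clock: 6.2
eef_pos: [0.6139, 0.3063, 0.1711]
tcp_rot: [[0.979, 0.205, 0.0], [0.205, -0.979, 0.0], [0.0, 0.0, -1.0]]
ft_force: [0.4, 0.0, -0.5]
opening: 0.191
finger_force: 30.0
```

Run:
```python
from h import *
s,p,W=shot("w2");print(s["clock"],s["eef_pos"],s["qpos"],s["opening"])
```

```text
6.2 [0.61391348 0.30633861 0.17108083] [ 2.43907296e+01  9.25951466e+00  8.54329342e+01 -4.36083486e-03
  8.52884298e+01  1.02550807e+02] 0.19105903270945526
```

View pics/w2.png

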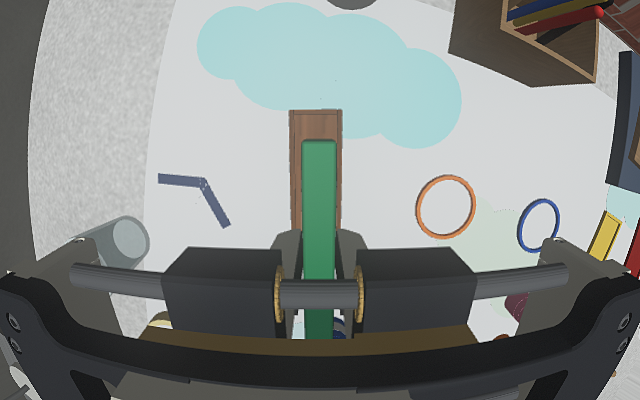

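The wrist view shows the marker (319,230) held above the pen tray (316,170), well aligned. The orange ring is at (446,206) and the blue ring at (539,225).

Run:
```python
from h import *
p=cv2.imread("pics/w2.png");W=np.load("pics/w2.npy")
q=seg(p,W,(280,100,350,228),(0,20),50,20,zr=(-.005,.012))
m=seg(p,W,(295,120,345,250),(60,95),zr=(.05,.2))
# in tool axes about TCP
R=np.array([[.979,.205],[.205,-.979]]);t=np.array([.6139,.3063])
for n,k in(('tray',q),('marker',m)):
    l=(k[:,:2]-t)@R;print(n,'x max',np.percentile(l[:,0],99.5),'y',np.percentile(l[:,1],[.5,99.5]))
print('rings');seg(p,W,(405,165,485,245),(3,22),80,30,zr=(0,.012));seg(p,W,(510,190,570,260),(100,130),80,20,zr=(0,.012))
```

```text
2868 [630.7, 314.1, 126.3, 53.5, 12.0] z [0.8 2.9 8.1]
3610 [644.4, 313.5, 58.0, 17.5, 11.9] z [167.8 169.  170.2]
tray x max 0.08101353884300831 y [-0.03083675  0.02236452]
marker x max 0.059870497056140226 y [-0.0092363   0.00783101]
rings
801 [622.0, 160.8, 75.6, 74.4, 71.3] z [2.9 6.6 8. ]
397 [626.9, 12.5, 75.0, 71.1, -40.5] z [2.5 6.5 8.1]
```

Call:
arm_command(moves=[[1, 0.02, -0.04, 0.3, 0, 0, 0], [1, 0, 0, 0.4, 0, 0, 0], [1, 0, 0, 0.4, 0, 0, 0], [1, 0, 0, 0.2, 0, 0, 0], [1, 0, 0, 0.1, 0, 0, 0]])

```text
clock: 6.75
eef_pos: [0.6143, 0.3106, 0.0285]
tcp_rot: [[0.979, 0.205, -0.002], [0.205, -0.979, -0.001], [-0.002, 0.001, -1.0]]
ft_force: [0.0, -0.4, -0.5]
opening: 0.188
finger_force: 30.0
```

Call:
arm_command(moves=[[1, 0, 0, 0.05, 0, 0, 0], [1, 0, 0, 0.02, 0, 0, 0], [1, 0, 0, 0, 0, 0, 0], [1, 0, 0, 0, 0, 0, 0], [1, 0, 0, 0, 0, 0, 0]])

```text
clock: 7.25
eef_pos: [0.6155, 0.3118, 0.0246]
tcp_rot: [[0.979, 0.206, 0.001], [0.206, -0.979, 0.0], [0.001, -0.0, -1.0]]
ft_force: [-0.0, -0.1, 0.7]
opening: 0.192
finger_force: 30.0
```

Call:
arm_command(moves=[[0.72, 0, 0, 0, 0, 0, 0], [0.72, 0, 0, 0, 0, 0, 0], [0.72, 0, 0, 0, 0, 0, 0], [0.67, 0, 0, -0.2, 0, 0, 0], [0.62, 0, 0, -0.45, 0, 0, 0]])

```text
clock: 7.75
eef_pos: [0.6134, 0.3108, 0.0853]
tcp_rot: [[0.979, 0.206, -0.006], [0.206, -0.979, -0.003], [-0.006, 0.001, -1.0]]
ft_force: [0.4, -0.1, -0.7]
opening: 0.36
finger_force: 0.0
```

Call:
arm_command(moves=[[0.6, 0, 0, -0.45, 0, 0, 0], [0.6, 0, 0, -0.45, 0, 0, 0], [0.6, 0, 0, -0.1, 0, 0, 0], [0.6, 0, 0, 0, 0, 0, 0], [0.6, 0, 0, 0, 0, 0, 0]])

```text
clock: 8.25
eef_pos: [0.6148, 0.3115, 0.1871]
tcp_rot: [[0.979, 0.206, -0.001], [0.206, -0.979, -0.001], [-0.002, 0.0, -1.0]]
ft_force: [-0.4, 0.4, -0.0]
opening: 0.405
finger_force: 0.0
```

Run:
```python
from h import *
s,p,W=shot("w3");print(s["clock"],s["eef_pos"],s["opening"])
print('marker');seg(p,W,(280,90,360,400),(60,95),zr=(.005,.04));print('tray');seg(p,W,(270,80,360,400),(0,20),50,20,zr=(-.005,.012))
plan(s,[.464,-.255,.17],-20.6,15)
```

```text
8.25 [0.61479026 0.31146451 0.18707603] 0.40531297731073146
marker
1425 [614.1, 312.0, 123.3, 16.2, 11.6] z [18.5 19.9 21.3]
tray
4654 [613.3, 310.7, 161.4, 53.2, 12.0] z [0.8 2.5 7.9]
now [0.6148 0.3115 0.1871] yang -78.13 dyaw 57.5
[-0.176, 0.349, 0.011, 0.0, 0.0, -0.043]
[-0.199, 0.336, 0.011, 0.0, 0.0, -0.043]
[-0.221, 0.322, 0.011, 0.0, 0.0, -0.043]
[-0.242, 0.307, 0.011, 0.0, 0.0, -0.043]
[-0.262, 0.29, 0.011, 0.0, 0.0, -0.043]
[-0.281, 0.272, 0.011, 0.0, 0.0, -0.043]
[-0.298, 0.252, 0.011, 0.0, 0.0, -0.043]
[-0.315, 0.232, 0.011, 0.0, 0.0, -0.043]
[-0.329, 0.21, 0.011, 0.0, 0.0, -0.043]
[-0.343, 0.188, 0.011, 0.0, 0.0, -0.043]
[-0.355, 0.164, 0.011, 0.0, 0.0, -0.043]
[-0.365, 0.14, 0.011, 0.0, 0.0, -0.043]
[-0.373, 0.116, 0.011, 0.0, 0.0, -0.043]
[-0.38, 0.09, 0.011, 0.0, 0.0, -0.043]
[-0.385, 0.065, 0.011, 0.0, 0.0, -0.043]
```

Call:
arm_command(moves=[[0.6, -0.18, 0.35, 0.01, 0, 0, -0.043], [0.6, -0.2, 0.34, 0.01, 0, 0, -0.043], [0.6, -0.22, 0.32, 0.01, 0, 0, -0.043], [0.6, -0.24, 0.31, 0.01, 0, 0, -0.043], [0.6, -0.26, 0.29, 0.01, 0, 0, -0.043]])

```text
clock: 8.8
eef_pos: [0.5641, 0.1208, 0.1815]
tcp_rot: [[0.854, 0.521, -0.003], [0.521, -0.854, -0.001], [-0.003, -0.001, -1.0]]
ft_force: [1.6, -0.0, 0.0]
opening: 0.401
finger_force: 0.0
```

Call:
arm_command(moves=[[0.6, -0.28, 0.27, 0.01, 0, 0, -0.043], [0.6, -0.3, 0.25, 0.01, 0, 0, -0.043], [0.6, -0.31, 0.23, 0.01, 0, 0, -0.043], [0.6, -0.33, 0.21, 0.01, 0, 0, -0.043], [0.6, -0.34, 0.19, 0.01, 0, 0, -0.043]])

```text
clock: 9.3
eef_pos: [0.5149, -0.0673, 0.1768]
tcp_rot: [[0.633, 0.774, -0.002], [0.774, -0.633, 0.0], [-0.001, -0.002, -1.0]]
ft_force: [0.6, 0.0, -0.6]
opening: 0.398
finger_force: 0.0
```

Call:
arm_command(moves=[[0.6, -0.35, 0.16, 0.01, 0, 0, -0.043], [0.6, -0.36, 0.14, 0.01, 0, 0, -0.043], [0.6, -0.37, 0.12, 0.01, 0, 0, -0.043], [0.6, -0.38, 0.09, 0.01, 0, 0, -0.043], [0.6, -0.38, 0.06, 0.01, 0, 0, -0.043]])

```text
clock: 9.8
eef_pos: [0.4666, -0.2546, 0.1717]
tcp_rot: [[0.341, 0.94, -0.002], [0.94, -0.341, 0.001], [0.0, -0.002, -1.0]]
ft_force: [0.2, -0.2, -0.1]
opening: 0.4
finger_force: 0.0
```

Call:
arm_command(moves=[[0.6, 0, 0, 0, 0, 0, 0], [0.6, 0, 0, 0, 0, 0, 0], [0.6, 0, 0, 0, 0, 0, 0], [0.6, 0, 0, 0, 0, 0, 0], [0.6, 0, 0, 0, 0, 0, 0]])

```text
clock: 10.3
eef_pos: [0.468, -0.2526, 0.1736]
tcp_rot: [[0.342, 0.94, -0.0], [0.94, -0.342, 0.0], [0.0, -0.0, -1.0]]
ft_force: [-0.2, 0.0, 0.3]
opening: 0.4
finger_force: 0.0
```

Run:
```python
from h import *
s,p,W=shot("w4");print(s["clock"],s["eef_pos"],s["opening"])
print('eraser');seg(p,W,(260,60,400,400),smin=0,zr=(.037,.06))
print('tin');seg(p,W,(200,100,400,240),smin=0,zr=(.015,.032))
plan(s,[.464,-.255,.041],-21,1)
```

```text
10.3 [ 0.46803722 -0.25255489  0.17356307] 0.4000483833852784
eraser
1336 [463.5, -255.7, 50.6, 24.4, 68.8] z [41.3 43.  44.4]
tin
3489 [436.8, -245.2, 104.4, 50.7, -20.5] z [21.4 23.2 24.7]
now [ 0.468  -0.2526  0.1736] yang -20.02 dyaw -1.0
[-0.037, -0.03, 1.326, 0.0, 0.0, 0.011]
```

Call:
arm_command(moves=[[0.6, -0.04, -0.03, 0.3, 0, 0, 0.01], [0.6, 0, 0, 0.45, 0, 0, 0], [0.6, 0, 0, 0.35, 0, 0, 0], [0.6, 0, 0, 0.15, 0, 0, 0], [0.6, 0, 0, 0.07, 0, 0, 0]])

```text
clock: 10.85
eef_pos: [0.4634, -0.2557, 0.0408]
tcp_rot: [[0.358, 0.934, -0.001], [0.934, -0.358, 0.001], [0.0, -0.001, -1.0]]
ft_force: [-0.1, 0.1, 0.3]
opening: 0.401
finger_force: 0.0
```

Call:
arm_command(moves=[[0.6, 0, 0, 0, 0, 0, 0], [1, 0, 0, 0, 0, 0, 0], [1, 0, 0, 0, 0, 0, 0], [1, 0, 0, 0, 0, 0, 0], [1, 0, 0, 0, 0, 0, 0]])

```text
clock: 11.35
eef_pos: [0.4642, -0.2565, 0.0431]
tcp_rot: [[0.358, 0.934, 0.002], [0.934, -0.358, -0.001], [-0.0, 0.002, -1.0]]
ft_force: [-0.1, 0.4, 6.2]
opening: 0.253
finger_force: 30.0
```

Call:
arm_command(moves=[[1, 0, 0, -0.05, 0, 0, 0], [1, 0, 0, -0.3, 0, 0, 0], [1, 0, 0, -0.4, 0, 0, 0], [1, 0, 0, -0.3, 0, 0, 0], [1, 0, 0, 0, 0, 0, 0]])

```text
clock: 11.85
eef_pos: [0.4649, -0.257, 0.1518]
tcp_rot: [[0.358, 0.934, 0.006], [0.934, -0.358, -0.004], [-0.001, 0.007, -1.0]]
ft_force: [0.0, -0.7, -0.0]
opening: 0.258
finger_force: 30.0
```

Run:
```python
from cell import env
from h import *
s=env.sense();print(s["opening"],s["finger_force"])
plan(s,[.627,-.16,.12],-97.8,10)
```

```text
0.2578231198848078 29.999339282512665
now [ 0.4649 -0.257   0.1518] yang -20.98 dyaw -76.8
[0.149, 0.117, 0.032, 0.0, 0.0, 0.085]
[0.163, 0.096, 0.032, 0.0, 0.0, 0.085]
[0.174, 0.073, 0.032, 0.0, 0.0, 0.085]
[0.182, 0.049, 0.032, 0.0, 0.0, 0.085]
[0.187, 0.024, 0.032, 0.0, 0.0, 0.085]
[0.189, -0.001, 0.032, 0.0, 0.0, 0.085]
[0.187, -0.026, 0.032, 0.0, 0.0, 0.085]
[0.182, -0.051, 0.032, 0.0, 0.0, 0.085]
[0.173, -0.075, 0.032, 0.0, 0.0, 0.085]
[0.162, -0.097, 0.032, 0.0, 0.0, 0.085]
```

Call:
arm_command(moves=[[1, 0.15, 0.12, 0, 0, 0, 0.085], [1, 0.16, 0.1, 0, 0, 0, 0.085], [1, 0.17, 0.07, 0, 0, 0, 0.085], [1, 0.18, 0.05, 0, 0, 0, 0.085], [1, 0.19, 0.02, 0, 0, 0, 0.085]])

```text
clock: 12.35
eef_pos: [0.5449, -0.2073, 0.1461]
tcp_rot: [[0.862, 0.507, -0.001], [0.507, -0.862, 0.0], [-0.0, -0.0, -1.0]]
ft_force: [-0.1, 0.3, -0.6]
opening: 0.255
finger_force: 30.0
```

Call:
arm_command(moves=[[1, 0.19, 0, 0, 0, 0, 0.085], [1, 0.19, -0.03, 0, 0, 0, 0.085], [1, 0.18, -0.05, 0, 0, 0, 0.085], [1, 0.17, -0.08, 0, 0, 0, 0.085], [1, 0.16, -0.1, 0, 0, 0, 0.085]])

```text
clock: 12.85
eef_pos: [0.6252, -0.1575, 0.146]
tcp_rot: [[0.991, -0.136, -0.001], [-0.136, -0.991, 0.0], [-0.001, -0.0, -1.0]]
ft_force: [0.0, -0.7, -0.1]
opening: 0.258
finger_force: 30.0
```

Call:
arm_command(moves=[[1, 0, 0, 0, 0, 0, 0], [1, 0, 0, 0, 0, 0, 0], [1, 0, 0, 0, 0, 0, 0], [1, 0, 0, 0, 0, 0, 0], [1, 0, 0, 0, 0, 0, 0]])

```text
clock: 13.35
eef_pos: [0.6245, -0.1584, 0.1468]
tcp_rot: [[0.992, -0.13, 0.0], [-0.13, -0.992, -0.0], [0.0, 0.0, -1.0]]
ft_force: [-1.1, -0.3, 0.3]
opening: 0.254
finger_force: 30.0
```

Run:
```python
from h import *
s,p,W=shot("w5");print(s["clock"],s["eef_pos"],s["opening"])
print('dish');q=seg(p,W,(240,60,400,400),(18,38),80,40,zr=(-.005,.012))
print('eraser');k=seg(p,W,(270,60,370,300),smin=0,zr=(.11,.2))
R=np.array(s["tcp_rot"])[:2,:2];t=s["eef_pos"][:2]
for a in(q,k): l=(a[:,:2]-t)@R;print(np.percentile(l,[.5,99.5],axis=0).round(4).tolist())
plan(s,[.627,-.16,.03],-97.8,1)
```

```text
13.35 [ 0.62451204 -0.15835122  0.146758  ] 0.25435160760286507
dish
4095 [629.7, -160.0, 83.4, 61.8, -7.4] z [0.9 2.4 7.8]
eraser
5871 [629.8, -157.9, 44.2, 43.6, -50.7] z [135.5 147.  185.5]
[[-0.0346, -0.0295], [0.0469, 0.0315]]
[[-0.014, -0.0251], [0.0253, 0.0237]]
now [ 0.6245 -0.1584  0.1468] yang -97.46 dyaw -0.3
[0.027, 0.013, 1.168, 0.0, 0.0, 0.004]
```

View pics/w5.png

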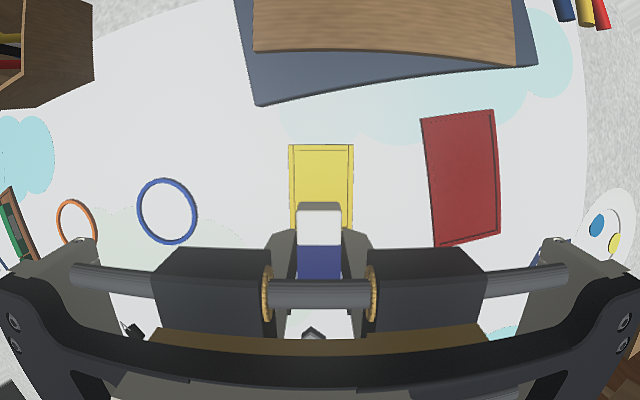

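The eraser (320,240) is held level over the yellow dish (320,185), and it is well aligned.

Call:
arm_command(moves=[[1, 0.03, 0.01, 0.3, 0, 0, 0], [1, 0, 0, 0.4, 0, 0, 0], [1, 0, 0, 0.3, 0, 0, 0], [1, 0, 0, 0.15, 0, 0, 0], [1, 0, 0, 0.06, 0, 0, 0]])

```text
clock: 13.9
eef_pos: [0.6272, -0.1594, 0.0245]
tcp_rot: [[0.991, -0.13, -0.002], [-0.13, -0.992, 0.0], [-0.002, -0.0, -1.0]]
ft_force: [1.0, -0.0, -0.2]
opening: 0.253
finger_force: 30.0
```

Call:
arm_command(moves=[[1, 0, 0, 0.01, 0, 0, 0], [1, 0, 0, 0, 0, 0, 0], [0.65, 0, 0, 0, 0, 0, 0], [0.65, 0, 0, 0, 0, 0, 0], [0.65, 0, 0, 0, 0, 0, 0]])

```text
clock: 14.4
eef_pos: [0.628, -0.1595, 0.0253]
tcp_rot: [[0.991, -0.13, 0.001], [-0.13, -0.991, -0.0], [0.001, 0.0, -1.0]]
ft_force: [-0.2, -0.6, -0.2]
opening: 0.348
finger_force: 0.0
```

Call:
arm_command(moves=[[0.65, 0, 0, -0.2, 0, 0, 0], [0.55, 0, 0, -0.4, 0, 0, 0], [0.3, 0, 0, -0.4, 0, 0, 0], [0.3, 0, 0, -0.4, 0, 0, 0], [0.3, 0, 0, 0, 0, 0, 0]])

```text
clock: 14.9
eef_pos: [0.6296, -0.1599, 0.1715]
tcp_rot: [[0.991, -0.13, 0.008], [-0.13, -0.991, -0.002], [0.009, 0.001, -1.0]]
ft_force: [-0.3, -0.3, -0.1]
opening: 0.646
finger_force: 0.0
```

Run:
```python
from h import *
s,p,W=shot("w6");print(s["clock"],s["eef_pos"],s["opening"])
print('dish');seg(p,W,(240,60,400,400),(18,38),80,40,zr=(-.005,.012))
print('eraser');seg(p,W,(270,60,370,300),smin=0,zr=(.015,.04))
plan(s,[.4366,-.2457,.15],69.6,10)
plan(s,[.4366,-.2457,.15],-110.4,10)
```

```text
14.9 [ 0.62956853 -0.15990211  0.17148293] 0.6464278466683816
dish
3525 [627.8, -159.8, 88.3, 62.0, -8.0] z [0.8 2.6 7.9]
eraser
5093 [679.2, -166.6, 152.7, 94.5, -7.6] z [21.1 28.7 32.6]
now [ 0.6296 -0.1599  0.1715] yang -97.48 dyaw -12.9
[-0.18, 0.11, 0.021, 0.0, 0.0, 0.014]
[-0.178, 0.114, 0.021, 0.0, 0.0, 0.014]
[-0.175, 0.118, 0.021, 0.0, 0.0, 0.014]
[-0.172, 0.122, 0.021, 0.0, 0.0, 0.014]
[-0.17, 0.126, 0.021, 0.0, 0.0, 0.014]
[-0.167, 0.13, 0.021, 0.0, 0.0, 0.014]
[-0.164, 0.133, 0.021, 0.0, 0.0, 0.014]
[-0.161, 0.137, 0.021, 0.0, 0.0, 0.014]
[-0.157, 0.141, 0.021, 0.0, 0.0, 0.014]
[-0.154, 0.144, 0.021, 0.0, 0.0, 0.014]
now [ 0.6296 -0.1599  0.1715] yang -97.48 dyaw -12.9
[-0.18, 0.11, 0.021, 0.0, 0.0, 0.014]
[-0.178, 0.114, 0.021, 0.0, 0.0, 0.014]
[-0.175, 0.118, 0.021, 0.0, 0.0, 0.014]
[-0.172, 0.122, 0.021, 0.0, 0.0, 0.014]
[-0.17, 0.126, 0.021, 0.0, 0.0, 0.014]
[-0.167, 0.13, 0.021, 0.0, 0.0, 0.014]
[-0.164, 0.133, 0.021, 0.0, 0.0, 0.014]
[-0.161, 0.137, 0.021, 0.0, 0.0, 0.014]
[-0.157, 0.141, 0.021, 0.0, 0.0, 0.014]
[-0.154, 0.144, 0.021, 0.0, 0.0, 0.014]
```

Call:
arm_command(moves=[[0.25, -0.25, 0.16, 0, 0, 0, 0.02], [0.25, -0.25, 0.17, 0, 0, 0, 0.02], [0.25, -0.24, 0.18, 0, 0, 0, 0.02], [0.25, -0.24, 0.18, 0, 0, 0, 0.02], [0.25, -0.23, 0.19, 0, 0, 0, 0.02]])

```text
clock: 15.45
eef_pos: [0.4904, -0.2226, 0.1632]
tcp_rot: [[0.959, -0.285, -0.002], [-0.285, -0.959, 0.001], [-0.002, -0.0, -1.0]]
ft_force: [0.5, -0.9, 0.4]
opening: 0.751
finger_force: 0.0
```

Call:
arm_command(moves=[[0.25, -0.23, 0.19, 0, 0, 0, 0.02], [0.25, -0.22, 0.2, 0, 0, 0, 0.02], [0.25, 0, 0, 0, 0, 0, 0], [0.25, 0, 0, 0, 0, 0, 0], [0.25, 0, 0, 0, 0, 0, 0]])

```text
clock: 15.95
eef_pos: [0.4377, -0.246, 0.1641]
tcp_rot: [[0.939, -0.343, -0.0], [-0.343, -0.939, 0.001], [-0.001, -0.0, -1.0]]
ft_force: [0.4, 0.3, 0.3]
opening: 0.751
finger_force: 0.0
```

Run:
```python
from h import *
p=cv2.imread("pics/w6.png");W=np.load("pics/w6.npy");W[W[...,0]>.675]=np.nan
print('eraser');seg(p,W,(270,60,370,300),smin=0,zr=(.015,.04))
s,p,W=shot("w7");print(s["clock"],s["eef_pos"],s["opening"])
print('tin');seg(p,W,(200,60,420,400),smin=0,zr=(.015,.032))
plan(s,[.4366,-.2457,.0225],-110.4,1)
```

```text
eraser
1186 [628.5, -159.0, 50.2, 23.4, -7.8] z [20.3 22.1 23.5]
15.95 [ 0.43771481 -0.24601743  0.16409711] 0.7511161445800651
tin
5041 [436.5, -246.5, 104.5, 48.4, -21.1] z [21.6 23.3 24.7]
now [ 0.4377 -0.246   0.1641] yang -110.05 dyaw -0.4
[-0.012, 0.001, 1.416, 0.0, 0.0, 0.004]
```

Call:
arm_command(moves=[[0.25, -0.01, 0, 0.3, 0, 0, 0.007], [0.25, 0, 0, 0.45, 0, 0, 0], [0.25, 0, 0, 0.4, 0, 0, 0], [0.25, 0, 0, 0.2, 0, 0, 0], [0.25, 0, 0, 0.06, 0, 0, 0]])

```text
clock: 16.5
eef_pos: [0.4357, -0.2448, 0.0209]
tcp_rot: [[0.936, -0.353, -0.004], [-0.353, -0.936, 0.002], [-0.004, -0.001, -1.0]]
ft_force: [0.0, 0.4, 2.0]
opening: 0.748
finger_force: 0.0
```

Call:
arm_command(moves=[[0.25, 0, 0, 0, 0, 0, 0], [1, 0, 0, 0, 0, 0, 0], [1, 0, 0, 0, 0, 0, 0], [1, 0, 0, 0, 0, 0, 0], [1, 0, 0, 0, 0, 0, 0]])

```text
clock: 17.0
eef_pos: [0.4368, -0.2463, 0.0247]
tcp_rot: [[0.935, -0.354, 0.001], [-0.354, -0.935, -0.001], [0.002, 0.0, -1.0]]
ft_force: [-1.5, 0.3, 6.3]
opening: 0.514
finger_force: 30.0
```

Call:
arm_command(moves=[[1, 0, 0, 0, 0, 0, 0], [1, 0, 0, -0.1, 0, 0, 0], [1, 0, 0, -0.3, 0, 0, 0], [1, 0, 0, -0.3, 0, 0, 0], [1, 0, 0, 0, 0, 0, 0]])

```text
clock: 17.5
eef_pos: [0.4378, -0.2469, 0.0983]
tcp_rot: [[0.935, -0.354, 0.005], [-0.354, -0.935, -0.003], [0.006, 0.001, -1.0]]
ft_force: [0.3, 0.8, -2.1]
opening: 0.513
finger_force: 30.0
```

Run:
```python
from cell import env
from h import *
s=env.sense();print(s["opening"],s["finger_force"])
plan(s,[.619,-.312,.09],-85.9,5)
```

```text
0.512725690149366 29.98310387134552
now [ 0.4378 -0.2469  0.0983] yang -110.71 dyaw 24.8
[0.385, -0.006, 0.017, 0.0, 0.0, -0.055]
[0.384, 0.027, 0.017, 0.0, 0.0, -0.055]
[0.38, 0.06, 0.017, 0.0, 0.0, -0.055]
[0.374, 0.093, 0.017, 0.0, 0.0, -0.055]
[0.364, 0.125, 0.017, 0.0, 0.0, -0.055]
```

Call:
arm_command(moves=[[1, 0.38, -0.01, 0, 0, 0, -0.055], [1, 0.38, 0.03, 0, 0, 0, -0.055], [1, 0.38, 0.06, 0, 0, 0, -0.055], [1, 0.37, 0.09, 0, 0, 0, -0.055], [1, 0.36, 0.12, 0, 0, 0, -0.055]])

```text
clock: 18.0
eef_pos: [0.6171, -0.3103, 0.093]
tcp_rot: [[0.997, 0.074, -0.001], [0.074, -0.997, 0.0], [-0.001, -0.0, -1.0]]
ft_force: [-0.5, 0.4, -1.4]
opening: 0.51
finger_force: 30.0
```

Call:
arm_command(moves=[[1, 0, 0, 0, 0, 0, 0], [1, 0, 0, 0, 0, 0, 0], [1, 0, 0, 0, 0, 0, 0], [1, 0, 0, 0, 0, 0, 0], [1, 0, 0, 0, 0, 0, 0]])

```text
clock: 18.5
eef_pos: [0.6155, -0.3099, 0.0942]
tcp_rot: [[0.998, 0.07, 0.001], [0.07, -0.998, -0.0], [0.001, 0.0, -1.0]]
ft_force: [0.0, -0.3, -1.4]
opening: 0.512
finger_force: 30.0
```

Run:
```python
from h import *
s,p,W=shot("w8");print(s["clock"],s["eef_pos"],s["opening"])
print('tray');q=seg(p,W,(200,40,460,400),(170,8),80,30,zr=(-.005,.012))
print('tin');k=seg(p,W,(240,60,400,250),smin=0,vmax=90,zr=(.07,.105))
R=np.array(s["tcp_rot"])[:2,:2];t=s["eef_pos"][:2]
for a in(q,k): l=(a[:,:2]-t)@R;print(np.percentile(l,[.5,99.5],axis=0).round(4).tolist())
plan(s,[.619,-.312,.03],-85.9,1)
```

```text
18.5 [ 0.6154626  -0.30989981  0.0942109 ] 0.5118050994147858
tray
4765 [620.4, -311.5, 136.9, 83.4, 3.8] z [0.9 2.5 7.9]
tin
6062 [642.8, -306.9, 51.1, 50.1, -85.2] z [88.7 92.8 94.2]
[[-0.0604, -0.0394], [0.073, 0.0433]]
[[0.0031, -0.0251], [0.0518, 0.0235]]
now [ 0.6155 -0.3099  0.0942] yang -85.98 dyaw 0.1
[0.034, 0.023, 0.642, 0.0, 0.0, -0.001]
```

View pics/w8.png

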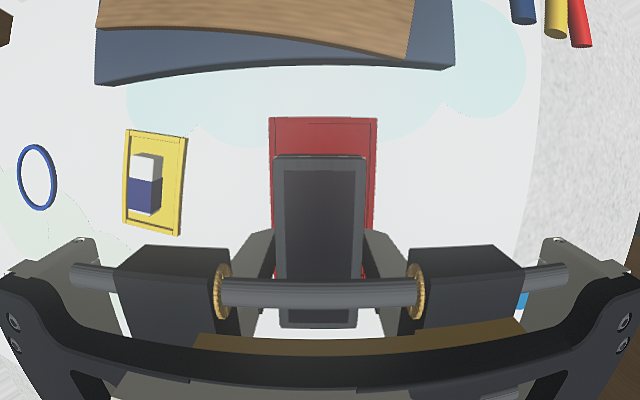

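The tin (320,240) is held level above the red tray (322,190) and aligned with it. The eraser sits in its dish at (145,185).

Call:
arm_command(moves=[[1, 0.03, 0.02, 0.2, 0, 0, 0], [1, 0, 0, 0.25, 0, 0, 0], [1, 0, 0, 0.13, 0, 0, 0], [1, 0, 0, 0.05, 0, 0, 0], [1, 0, 0, 0.03, 0, 0, 0]])

```text
clock: 19.05
eef_pos: [0.6191, -0.3118, 0.0279]
tcp_rot: [[0.998, 0.07, 0.0], [0.07, -0.998, -0.0], [0.0, 0.0, -1.0]]
ft_force: [-1.1, 0.3, -1.6]
opening: 0.515
finger_force: 30.0
```

Call:
arm_command(moves=[[1, 0, 0, 0, 0, 0, 0], [1, 0, 0, 0, 0, 0, 0], [0.3, 0, 0, 0, 0, 0, 0], [0.3, 0, 0, 0, 0, 0, 0], [0.3, 0, 0, 0, 0, 0, 0]])

```text
clock: 19.55
eef_pos: [0.6192, -0.3119, 0.028]
tcp_rot: [[0.998, 0.07, 0.0], [0.07, -0.998, -0.0], [0.0, 0.0, -1.0]]
ft_force: [-0.1, 0.3, -0.5]
opening: 0.686
finger_force: 0.0
```

Call:
arm_command(moves=[[0.3, 0, 0, -0.2, 0, 0, 0], [0.3, 0, 0, -0.4, 0, 0, 0], [0.3, 0, 0, -0.4, 0, 0, 0], [0.3, 0, 0, -0.4, 0, 0, 0], [0.3, 0, 0, 0, 0, 0, 0]])

```text
clock: 20.05
eef_pos: [0.6207, -0.3127, 0.1747]
tcp_rot: [[0.997, 0.07, 0.008], [0.07, -0.998, -0.004], [0.007, 0.005, -1.0]]
ft_force: [0.6, 0.5, -0.1]
opening: 0.697
finger_force: 0.0
```

Run:
```python
from h import *
s,p,W=shot("w9");print(s["clock"],s["eef_pos"],s["opening"])
print('tray');seg(p,W,(200,40,460,400),(170,8),80,30,zr=(-.005,.012))
print('tin');seg(p,W,(220,60,420,250),smin=0,vmax=110,zr=(.02,.04))
plan(s,[.43,-.024,.19],-60,10)
```

```text
20.05 [ 0.62074443 -0.3127002   0.17469114] 0.6965645840861482
tray
4903 [619.0, -311.2, 139.2, 83.4, 4.0] z [0.8 2.6 8. ]
tin
5350 [677.2, -283.6, 200.7, 175.5, -20.4] z [23.9 26.3 32.5]
now [ 0.6207 -0.3127  0.1747] yang -85.96 dyaw 26.0
[-0.17, -0.301, -0.015, 0.0, 0.0, -0.029]
[-0.156, -0.309, -0.015, 0.0, 0.0, -0.029]
[-0.142, -0.316, -0.015, 0.0, 0.0, -0.029]
[-0.128, -0.322, -0.015, 0.0, 0.0, -0.029]
[-0.113, -0.327, -0.015, 0.0, 0.0, -0.029]
[-0.098, -0.332, -0.015, 0.0, 0.0, -0.029]
[-0.083, -0.336, -0.015, 0.0, 0.0, -0.029]
[-0.067, -0.339, -0.015, 0.0, 0.0, -0.029]
[-0.052, -0.342, -0.015, 0.0, 0.0, -0.029]
[-0.036, -0.344, -0.015, 0.0, 0.0, -0.029]
```

Run:
```python
from cell import viewer
from h import *
for n,bx in(("scene",((300,192,322,226),(396,170,420,199),(288,174,312,206))),("side",((308,188,334,224),(212,158,234,188),(280,204,306,240)))):
    p=cv2.imread(f"pics/{n}0.png");W=cloud(viewer.calibration(n),np.load(f"pics/{n}0.npy"))
    for b in bx: seg(p,W,b,None,0,zr=(.052,.058))
p=cv2.imread("pics/w9.png");W=np.load("pics/w9.npy");W[(W[...,0]>.7)|(W[...,1]>-.25)]=np.nan
seg(p,W,(220,60,420,250),smin=0,vmax=110,zr=(.015,.04))
```

```text
131 [514.4, -6.3, 38.7, 36.2, -4.9] z [52.1 53.2 54.6]
95 [437.3, 251.7, 37.3, 37.0, -42.0] z [52.2 53.3 54.4]
190 [473.6, -19.9, 119.1, 37.4, 1.7] z [52.1 53.1 54.7]
162 [510.3, -6.5, 40.7, 37.2, 20.2] z [52.3 54.4 56.1]
114 [432.0, 253.2, 40.1, 38.0, -77.3] z [52.4 54.6 55.7]
192 [427.8, -20.6, 38.2, 37.7, -39.0] z [52.7 54.4 56. ]
4706 [619.6, -311.2, 102.5, 47.7, 3.6] z [24.6 26.3 27.6]
```

Run:
```python
from cell import env
from h import *
plan(env.sense(),[.429,-.022,.17],-79,8)
```

```text
now [ 0.62   -0.3123  0.1712] yang -85.96 dyaw 7.0
[-0.213, -0.379, 0.001, 0.0, 0.0, -0.01]
[-0.207, -0.382, 0.001, 0.0, 0.0, -0.01]
[-0.201, -0.385, 0.001, 0.0, 0.0, -0.01]
[-0.195, -0.388, 0.001, 0.0, 0.0, -0.01]
[-0.189, -0.391, 0.001, 0.0, 0.0, -0.01]
[-0.183, -0.394, 0.001, 0.0, 0.0, -0.01]
[-0.177, -0.397, 0.001, 0.0, 0.0, -0.01]
[-0.171, -0.399, 0.001, 0.0, 0.0, -0.01]
```

Call:
arm_command(moves=[[0.2, -0.21, -0.38, 0, 0, 0, -0.01], [0.2, -0.21, -0.38, 0, 0, 0, -0.01], [0.2, -0.2, -0.38, 0, 0, 0, -0.01], [0.2, -0.2, -0.39, 0, 0, 0, -0.01], [0.2, -0.19, -0.39, 0, 0, 0, -0.01]])

```text
clock: 20.6
eef_pos: [0.4975, -0.1297, 0.1661]
tcp_rot: [[0.989, 0.149, -0.002], [0.149, -0.989, 0.001], [-0.002, -0.001, -1.0]]
ft_force: [0.6, 0.4, -0.3]
opening: 0.801
finger_force: 0.0
```

Call:
arm_command(moves=[[0.2, -0.18, -0.39, 0, 0, 0, -0.01], [0.2, -0.18, -0.4, 0, 0, 0, -0.01], [0.2, -0.17, -0.4, 0, 0, 0, -0.01], [0.2, 0, 0, 0, 0, 0, 0], [0.2, 0, 0, 0, 0, 0, 0]])

```text
clock: 21.1
eef_pos: [0.4269, -0.0218, 0.167]
tcp_rot: [[0.981, 0.196, -0.0], [0.196, -0.981, -0.0], [-0.0, 0.0, -1.0]]
ft_force: [0.3, -0.6, 0.0]
opening: 0.8
finger_force: 0.0
```

Run:
```python
from h import *
s,p,W=shot("w10");print(s["clock"],s["eef_pos"],s["opening"])
q=seg(p,W,(200,100,440,300),(3,20),90,40,zr=(.05,.06))
print('pink');seg(p,W,(200,0,440,200),(150,179),50,40,zr=(.05,.06))
print(cv2.minEnclosingCircle((q[:,:2]*1000).astype(np.float32)))
```

```text
21.1 [ 0.42690778 -0.02184275  0.16704844] 0.7999195092457692
1496 [430.3, -20.2, 38.6, 38.5, -22.3] z [52.7 54.  55.3]
pink
1634 [512.4, -5.0, 38.7, 37.9, -32.9] z [52.7 54.  55.4]
((430.1902770996094, -20.257417678833008), 19.826242446899414)
```

View pics/w10.png

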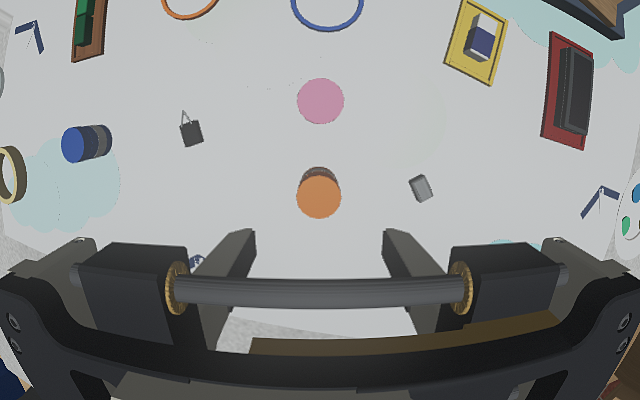

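The orange pot (319,196) sits centred between the fingers, with the pink pot at (320,100) clear of them. The marker, eraser and tin can be seen in their trays.

Call:
arm_command(moves=[[0.2, 0.035, -0.01, 0.2, 0, 0, 0], [0.2, 0, 0, 0.4, 0, 0, 0], [0.2, 0, 0, 0.4, 0, 0, 0], [0.2, 0, 0, 0.25, 0, 0, 0], [0.2, 0, 0, 0.12, 0, 0, 0]])

```text
clock: 21.65
eef_pos: [0.4295, -0.0214, 0.0277]
tcp_rot: [[0.981, 0.193, -0.004], [0.193, -0.981, 0.0], [-0.004, -0.001, -1.0]]
ft_force: [-0.6, 0.4, 0.1]
opening: 0.798
finger_force: 0.0
```

Call:
arm_command(moves=[[0.2, 0, 0, 0, 0, 0, 0], [1, 0, 0, 0, 0, 0, 0], [1, 0, 0, 0, 0, 0, 0], [1, 0, 0, 0, 0, 0, 0], [1, 0, 0, 0, 0, 0, 0]])

```text
clock: 22.15
eef_pos: [0.4309, -0.0207, 0.0314]
tcp_rot: [[0.981, 0.195, 0.001], [0.195, -0.981, -0.0], [0.001, 0.0, -1.0]]
ft_force: [0.3, 0.6, -0.4]
opening: 0.504
finger_force: 0.0
```

Call:
arm_command(moves=[[1, 0, 0, 0, 0, 0, 0], [1, 0, 0, -0.1, 0, 0, 0], [1, 0, 0, -0.3, 0, 0, 0], [1, 0, 0, -0.4, 0, 0, 0], [1, 0, 0, -0.1, 0, 0, 0]])

```text
clock: 22.65
eef_pos: [0.4317, -0.0208, 0.1254]
tcp_rot: [[0.981, 0.195, 0.005], [0.195, -0.981, -0.001], [0.005, 0.002, -1.0]]
ft_force: [0.6, -0.9, -1.0]
opening: 0.417
finger_force: 30.0
```

Run:
```python
from cell import env
from h import *
s=env.sense();print(s["opening"],s["finger_force"])
plan(s,[.622,.161,.12],None,7)
```

```text
0.4169919741496613 29.999805986881256
now [ 0.4317 -0.0208  0.1254] yang -78.76 dyaw 0
[0.317, -0.202, 0.008, 0.0, 0.0, 0.0]
[0.317, -0.202, 0.008, 0.0, 0.0, 0.0]
[0.317, -0.202, 0.008, 0.0, 0.0, 0.0]
[0.317, -0.202, 0.008, 0.0, 0.0, 0.0]
[0.317, -0.202, 0.008, 0.0, 0.0, 0.0]
[0.317, -0.202, 0.008, 0.0, 0.0, 0.0]
[0.317, -0.202, 0.008, 0.0, 0.0, 0.0]
```

Call:
arm_command(moves=[[1, 0.2, -0.13, 0, 0, 0, 0], [1, 0.32, -0.2, 0, 0, 0, 0], [1, 0.32, -0.2, 0, 0, 0, 0], [1, 0.32, -0.2, 0, 0, 0, 0], [1, 0.32, -0.2, 0, 0, 0, 0]])

```text
clock: 23.15
eef_pos: [0.5584, 0.1007, 0.1206]
tcp_rot: [[0.981, 0.195, -0.0], [0.195, -0.981, -0.0], [-0.0, 0.0, -1.0]]
ft_force: [-0.3, -0.5, -0.8]
opening: 0.414
finger_force: 30.0
```

Call:
arm_command(moves=[[1, 0.32, -0.2, 0, 0, 0, 0], [1, 0.3, -0.2, 0, 0, 0, 0], [1, 0.12, -0.08, 0, 0, 0, 0], [1, 0, 0, 0, 0, 0, 0], [1, 0, 0, 0, 0, 0, 0]])

```text
clock: 23.65
eef_pos: [0.6201, 0.1604, 0.1204]
tcp_rot: [[0.981, 0.195, -0.001], [0.195, -0.981, -0.0], [-0.001, 0.0, -1.0]]
ft_force: [-1.1, -0.4, -1.4]
opening: 0.414
finger_force: 30.0
```

Run:
```python
from h import *
s,p,W=shot("w11");print(s["clock"],s["eef_pos"],s["opening"])
print('blue pot');seg(p,W,(0,0,250,330),(100,130),60,10,zr=(.05,.06))
print('ring');q=seg(p,W,(200,60,440,300),(3,22),80,30,zr=(.0,.012))
print(cv2.minEnclosingCircle((q[:,:2]*1000).astype(np.float32)))
print('pot');q=seg(p,W,(260,100,400,300),(3,20),90,40,zr=(.1,.2))
print(cv2.minEnclosingCircle((q[:,:2]*1000).astype(np.float32)))
```

```text
23.65 [0.62011365 0.160423   0.12038767] 0.4143305782122569
blue potTraceback (most recent call last):
  File "<stdin>", line 3, in <module>
  File "h.py", line 37, in seg
    q=W[m];print(len(q),rect(q),'z',np.round(np.percentile(q[:,2],[3,50,97])*1000,1));return q
                                             ~~~~~~~~~~~~~^^^^^^^^^^^^^^^^^^
    return _quantile_unchecked(
        a, q, axis, out, overwrite_input, method, keepdims, weights)
    return _ureduce(a,
                    func=_quantile_ureduce_func,
    ...<5 lines>...
                    overwrite_input=overwrite_input,
                    method=method)
    r = func(a, **kwargs)
    result = _quantile(arr,
                       quantiles=q,
    ...<2 lines>...
                       out=out,
                       weights=wgt)
    slices_having_nans = np.isnan(arr[-1, ...])
                                  ~~~^^^^^^^^^
IndexError: index -1 is out of bounds for axis 0 with size 0
```

View pics/w11.png

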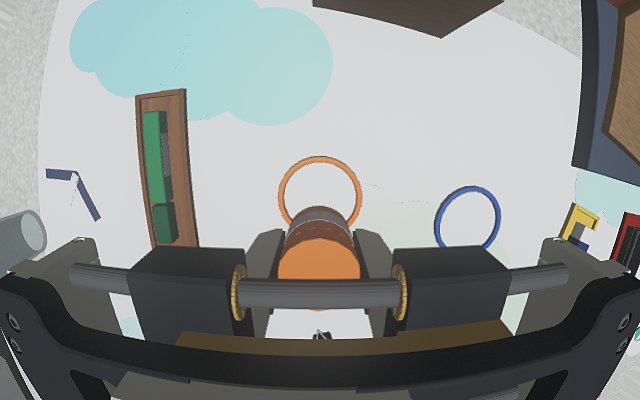

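The orange pot (319,262) hangs upright behind the orange ring (320,197), and the side offset is zero. The earlier ring measurements put the centre within 2 mm of the TCP.

Call:
arm_command(moves=[[1, 0.015, 0, 0.2, 0, 0, 0], [1, 0, 0, 0.3, 0, 0, 0], [1, 0, 0, 0.2, 0, 0, 0], [1, 0, 0, 0.11, 0, 0, 0], [1, 0, 0, 0.05, 0, 0, 0]])

```text
clock: 24.2
eef_pos: [0.6216, 0.1605, 0.0342]
tcp_rot: [[0.981, 0.194, -0.001], [0.194, -0.981, -0.0], [-0.001, 0.0, -1.0]]
ft_force: [0.5, -0.2, -1.0]
opening: 0.418
finger_force: 30.0
```

Call:
arm_command(moves=[[1, 0, 0, 0, 0, 0, 0], [1, 0, 0, 0, 0, 0, 0], [1, 0, 0, 0, 0, 0, 0], [0.35, 0, 0, 0, 0, 0, 0], [0.35, 0, 0, 0, 0, 0, 0]])

```text
clock: 24.7
eef_pos: [0.6224, 0.1612, 0.0351]
tcp_rot: [[0.981, 0.195, 0.001], [0.195, -0.981, 0.0], [0.001, 0.0, -1.0]]
ft_force: [-0.2, 0.3, -0.0]
opening: 0.54
finger_force: 0.0
```

Call:
arm_command(moves=[[0.35, 0, 0, 0, 0, 0, 0], [0.35, 0, 0, 0, 0, 0, 0], [0.35, 0, 0, -0.2, 0, 0, 0], [0.25, 0, 0, -0.45, 0, 0, 0], [0.2, 0, 0, -0.45, 0, 0, 0]])

```text
clock: 25.2
eef_pos: [0.6216, 0.1611, 0.1453]
tcp_rot: [[0.981, 0.195, -0.002], [0.195, -0.981, -0.0], [-0.002, 0.0, -1.0]]
ft_force: [1.3, 1.0, -0.7]
opening: 0.764
finger_force: 0.0
```

Call:
arm_command(moves=[[0.2, 0, 0, -0.3, 0, 0, 0], [0.2, 0, 0, 0, 0, 0, 0], [0.2, 0, 0, 0, 0, 0, 0], [0.2, 0, 0, 0, 0, 0, 0], [0.2, 0, 0, 0, 0, 0, 0]])

```text
clock: 25.7
eef_pos: [0.6217, 0.1611, 0.1731]
tcp_rot: [[0.981, 0.195, -0.002], [0.195, -0.981, -0.0], [-0.002, 0.0, -1.0]]
ft_force: [0.7, -0.4, -0.5]
opening: 0.796
finger_force: 0.0
```

Run:
```python
from h import *
s,p,W=shot("w12");print(s["clock"],s["eef_pos"],s["opening"])
print('ring');q=seg(p,W,(200,60,440,300),(3,22),80,30,zr=(.0,.012))
print(cv2.minEnclosingCircle((q[:,:2]*1000).astype(np.float32)))
print('pot');q=seg(p,W,(200,60,440,300),(3,20),90,40,zr=(.045,.07))
plan(s,[.435,.252,.17],-79,6)
```

```text
25.7 [0.62173924 0.16107815 0.17307569] 0.796255709389318
ring
1860 [628.3, 210.6, 173.0, 159.7, -83.2] z [1.2 6.4 8.1]
((626.6583862304688, 227.82748413085938), 104.81192016601562)
pot
1487 [621.9, 161.8, 38.8, 38.7, 21.1] z [55.5 57.  58.3]
now [0.6217 0.1611 0.1731] yang -78.76 dyaw -0.2
[-0.276, -0.209, 0.005, 0.0, 0.0, 0.0]
[-0.276, -0.209, 0.005, 0.0, 0.0, 0.0]
[-0.276, -0.209, 0.005, 0.0, 0.0, 0.0]
[-0.276, -0.209, 0.005, 0.0, 0.0, 0.0]
[-0.276, -0.209, 0.005, 0.0, 0.0, 0.0]
[-0.276, -0.208, 0.005, 0.0, 0.0, 0.0]
```

Call:
arm_command(moves=[[0.2, -0.28, -0.21, 0, 0, 0, 0], [0.2, -0.28, -0.21, 0, 0, 0, 0], [0.2, -0.28, -0.21, 0, 0, 0, 0], [0.2, -0.28, -0.21, 0, 0, 0, 0], [0.2, -0.28, -0.21, 0, 0, 0, 0]])

```text
clock: 26.25
eef_pos: [0.463, 0.2372, 0.1739]
tcp_rot: [[0.981, 0.195, -0.001], [0.195, -0.981, -0.0], [-0.001, 0.0, -1.0]]
ft_force: [0.9, 1.8, 0.2]
opening: 0.798
finger_force: 0.0
```

Call:
arm_command(moves=[[0.2, -0.26, -0.2, 0, 0, 0, 0], [0.2, 0, 0, 0, 0, 0, 0], [0.2, 0, 0, 0, 0, 0, 0], [0.2, 0, 0, 0, 0, 0, 0], [0.2, 0, 0, 0, 0, 0, 0]])

```text
clock: 26.75
eef_pos: [0.4356, 0.251, 0.1743]
tcp_rot: [[0.981, 0.194, -0.001], [0.194, -0.981, -0.0], [-0.001, 0.0, -1.0]]
ft_force: [0.5, 0.0, 0.5]
opening: 0.802
finger_force: 0.0
```

Run:
```python
from h import *
s,p,W=shot("w13");print(s["clock"],s["eef_pos"],s["opening"])
q=seg(p,W,(200,60,440,300),(100,130),60,10,zr=(.05,.06))
plan(s,[*np.array(rect(q)[:2])/1000,.03],-79,1)
```

```text
26.75 [0.43560297 0.25103849 0.1743222 ] 0.8023805452179036
1423 [435.6, 254.2, 38.3, 38.2, -78.0] z [52.7 54.  55.3]
now [0.4356 0.251  0.1743] yang -78.81 dyaw -0.2
[0.006, -0.031, 1.443, 0.0, 0.0, 0.002]
```

View pics/w13.png

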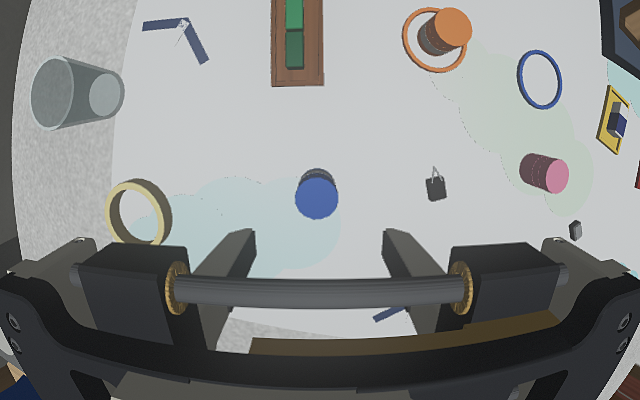

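The blue pot (317,197) is alone between the fingers; the tape (138,212) and glass (80,92) are clear. The orange pot stands in its ring at (440,35).

Call:
arm_command(moves=[[0.2, 0.005, -0.03, 0.2, 0, 0, 0], [0.2, 0, 0, 0.45, 0, 0, 0], [0.2, 0, 0, 0.4, 0, 0, 0], [0.2, 0, 0, 0.27, 0, 0, 0], [0.2, 0, 0, 0.12, 0, 0, 0]])

```text
clock: 27.3
eef_pos: [0.4341, 0.2536, 0.0278]
tcp_rot: [[0.981, 0.194, -0.003], [0.194, -0.981, -0.002], [-0.004, 0.001, -1.0]]
ft_force: [0.2, 0.0, 0.4]
opening: 0.802
finger_force: 0.0
```

Call:
arm_command(moves=[[0.2, 0, 0, 0, 0, 0, 0], [1, 0, 0, 0, 0, 0, 0], [1, 0, 0, 0, 0, 0, 0], [1, 0, 0, 0, 0, 0, 0], [1, 0, 0, 0, 0, 0, 0]])

```text
clock: 27.8
eef_pos: [0.4353, 0.2547, 0.0315]
tcp_rot: [[0.981, 0.195, 0.001], [0.195, -0.981, 0.001], [0.001, -0.0, -1.0]]
ft_force: [-0.4, 0.1, 0.1]
opening: 0.505
finger_force: 0.0
```

Call:
arm_command(moves=[[1, 0, 0, 0, 0, 0, 0], [1, 0, 0, -0.1, 0, 0, 0], [1, 0, 0, -0.3, 0, 0, 0], [1, 0, 0, -0.45, 0, 0, 0], [1, 0, 0, -0.25, 0, 0, 0]])

```text
clock: 28.3
eef_pos: [0.4354, 0.2548, 0.1447]
tcp_rot: [[0.981, 0.195, 0.003], [0.195, -0.981, 0.001], [0.003, -0.001, -1.0]]
ft_force: [-1.1, 1.4, -1.0]
opening: 0.415
finger_force: 30.0
```

Run:
```python
from cell import env
from h import *
s=env.sense();print(s["opening"],s["finger_force"])
plan(s,[.627,.0115,.14],None,8)
```

```text
0.4145816807927769 29.999816715717316
now [0.4354 0.2548 0.1447] yang -78.76 dyaw 0
[0.176, 0.345, 0.006, 0.0, 0.0, 0.0]
[0.176, 0.345, 0.006, 0.0, 0.0, 0.0]
[0.176, 0.345, 0.006, 0.0, 0.0, 0.0]
[0.176, 0.345, 0.006, 0.0, 0.0, 0.0]
[0.176, 0.345, 0.006, 0.0, 0.0, 0.0]
[0.176, 0.345, 0.006, 0.0, 0.0, 0.0]
[0.176, 0.345, 0.006, 0.0, 0.0, 0.0]
[0.176, 0.345, 0.006, 0.0, 0.0, 0.0]
```

Call:
arm_command(moves=[[1, 0.1, 0.2, 0, 0, 0, 0], [1, 0.18, 0.35, 0, 0, 0, 0], [1, 0.18, 0.35, 0, 0, 0, 0], [1, 0.18, 0.35, 0, 0, 0, 0], [1, 0.18, 0.35, 0, 0, 0, 0]])

```text
clock: 28.8
eef_pos: [0.5473, 0.1121, 0.1415]
tcp_rot: [[0.981, 0.195, 0.001], [0.195, -0.981, 0.0], [0.001, -0.0, -1.0]]
ft_force: [-0.1, 1.5, -0.6]
opening: 0.412
finger_force: 30.0
```

Call:
arm_command(moves=[[1, 0.18, 0.35, 0, 0, 0, 0], [1, 0.18, 0.35, 0, 0, 0, 0], [1, 0.15, 0.31, 0, 0, 0, 0], [1, 0.08, 0.15, 0, 0, 0, 0], [1, 0, 0, 0, 0, 0, 0]])

```text
clock: 29.3
eef_pos: [0.6277, 0.01, 0.1408]
tcp_rot: [[0.981, 0.193, -0.0], [0.193, -0.981, -0.0], [-0.0, 0.0, -1.0]]
ft_force: [-0.4, 0.1, -0.3]
opening: 0.42
finger_force: 30.0
```

Call:
arm_command(moves=[[1, 0, 0, 0, 0, 0, 0], [1, 0, 0, 0, 0, 0, 0], [1, 0, 0, 0, 0, 0, 0], [1, 0, 0, 0, 0, 0, 0], [1, 0, 0, 0, 0, 0, 0]])

```text
clock: 29.8
eef_pos: [0.6269, 0.0117, 0.1408]
tcp_rot: [[0.981, 0.195, 0.0], [0.195, -0.981, -0.0], [0.0, 0.0, -1.0]]
ft_force: [-0.5, 0.4, -1.2]
opening: 0.415
finger_force: 30.0
```

Run:
```python
from h import *
s,p,W=shot("w14");print(s["clock"],s["eef_pos"],s["opening"])
print('ring');q=seg(p,W,(240,60,420,250),(100,130),60,10,zr=(.003,.012))
print(cv2.minEnclosingCircle((q[:,:2]*1000).astype(np.float32)))
plan(s,[.627,.0115,.035],None,1)
```

```text
29.8 [0.62685146 0.01168068 0.14080842] 0.4145463621661567
ring
818 [632.6, 11.1, 74.3, 61.7, -81.8] z [4.2 6.8 8.1]
((626.0176391601562, 10.291638374328613), 37.53622817993164)
now [0.6269 0.0117 0.1408] yang -78.73 dyaw 0
[0.001, 0.002, 1.058, 0.0, 0.0, 0.0]
```

Call:
arm_command(moves=[[1, 0, 0.01, 0.2, 0, 0, 0], [1, 0, 0, 0.35, 0, 0, 0], [1, 0, 0, 0.3, 0, 0, 0], [1, 0, 0, 0.15, 0, 0, 0], [1, 0, 0, 0.06, 0, 0, 0]])

```text
clock: 30.35
eef_pos: [0.6266, 0.0104, 0.034]
tcp_rot: [[0.981, 0.195, -0.002], [0.195, -0.981, 0.0], [-0.002, -0.001, -1.0]]
ft_force: [-20.2, 1.5, 39.5]
opening: 0.416
finger_force: 30.0
```

Call:
arm_command(moves=[[1, 0, 0, 0, 0, 0, 0], [1, 0, 0, 0, 0, 0, 0], [1, 0, 0, 0, 0, 0, 0], [0.35, 0, 0, 0, 0, 0, 0], [0.35, 0, 0, 0, 0, 0, 0]])

```text
clock: 30.85
eef_pos: [0.6274, 0.0103, 0.0351]
tcp_rot: [[0.981, 0.195, 0.001], [0.195, -0.981, -0.0], [0.001, 0.0, -1.0]]
ft_force: [-0.1, 0.1, -0.3]
opening: 0.541
finger_force: 0.0
```

Call:
arm_command(moves=[[0.35, 0, 0, 0, 0, 0, 0], [0.35, 0, 0, 0, 0, 0, 0], [0.35, 0, 0, -0.2, 0, 0, 0], [0.25, 0, 0, -0.45, 0, 0, 0], [0.2, 0, 0, -0.45, 0, 0, 0]])

```text
clock: 31.35
eef_pos: [0.6266, 0.0103, 0.1454]
tcp_rot: [[0.981, 0.195, -0.002], [0.195, -0.981, 0.0], [-0.002, -0.0, -1.0]]
ft_force: [0.3, -0.0, 0.5]
opening: 0.771
finger_force: 0.0
```

Call:
arm_command(moves=[[0.2, -0.3, 0, -0.4, 0, 0, 0], [0.2, -0.3, 0, -0.3, 0, 0, 0], [0.2, 0, 0, 0, 0, 0, 0], [0.2, 0, 0, 0, 0, 0, 0], [0.2, 0, 0, 0, 0, 0, 0]])

```text
clock: 31.85
eef_pos: [0.5684, -0.0014, 0.2135]
tcp_rot: [[0.981, 0.195, -0.001], [0.195, -0.981, 0.0], [-0.001, -0.0, -1.0]]
ft_force: [0.1, -0.5, 0.1]
opening: 0.803
finger_force: 0.0
```

Run:
```python
from h import *
s,p,W=shot("w15");print(s["clock"],s["eef_pos"],s["opening"])
print('pot');q=seg(p,W,(200,60,440,300),(100,130),60,10,zr=(.05,.065))
print('ring');q=seg(p,W,(200,40,440,250),(100,130),60,10,zr=(.003,.012))
from cell import viewer
p,d=viewer.capture("scene");cv2.imwrite("pics/scene2.png",p[130:330,80:520])
```

```text
31.85 [ 0.56839077 -0.0013616   0.21348433] 0.8026306291523444
pot
1207 [627.4, 11.3, 38.7, 37.9, -78.0] z [55.6 57.  58.4]
ring
764 [625.2, 10.3, 73.9, 73.2, -79.0] z [4.4 6.8 8.3]
```

View pics/w15.png

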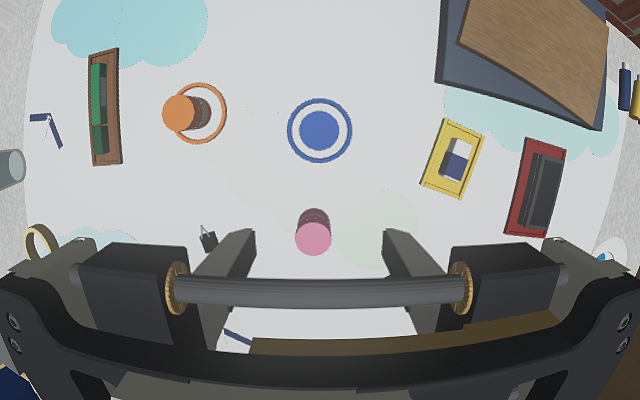

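The view shows everything in place: marker (100,95), orange pot in its ring (200,112), blue pot (319,130), eraser (455,158) and tin (540,190). The pink pot was not moved.

```bash
python3 -c "
from cell import order
print(order.close_job())"
```

```text
the job is handed in; nothing more can be done
None
```

The job is handed in: the final views and measurements show all five things within their rims, flat or upright, the marker and eraser put away before the tin, in about 32 s; the wrist force read about 44 N for a moment as the blue pot touched down, and the verdict was not shown.

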